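# Slide the drip tray home under the table griddle

### The job

Put the drip tray back in the griddle: slide it, pan first and lying on the worktop, through the mouth in its front until it is fully home, with the front wall of the pan flush with the griddle's front face. The runners are hidden in the dark under the griddle and not where the mouth suggests, so feel for the left-hand one and let it guide the tray in gently, never forcing it against the griddle. Let go of the tray and leave the egg cup, salt shaker and garlic where they stand.

Things in the scene. Friction and masses are not known exactly. Their poses are not given: they have to be found in the camera images.
- griddle: Electric table griddle, fixed (sizes in mm): black and steel housing 175 deep (x), 240 wide (y), 75 high, ribbed dark top, a dial standing out 7 on the right of its front, side handles standing out 19. Origin: on the worktop at the middle of the foot of the front face. x points into the griddle (the way the tray goes in), y to the robot's left. Over 35 N on it is forcing; it does not give.
- griddle_mouth (a point): Middle of the upper edge of the mouth in the griddle's front face, 24 above the worktop. Axes as the griddle's. The mouth is 172 wide (86 to either side of this point) and open down to the worktop, on which the tray slides. The face is 6 thick; behind it the space is 202 wide and 24 high and holds two hidden runners (see the next points).
- griddle_left (a point): Foot of the mouth's left edge, 86 left of the griddle's origin. Behind it stands the hidden left runner: straight, 12 wide, its front end (edges rounded to 3) 16 behind the front face, running on to the back stop. The inner side of its front end lies 35 to 79 left of the griddle's middle line, not shown in any pose: feel for it. The tray must run in on its right (-y) side.
- griddle_back (a point): Point on the griddle's middle line 120 behind the front face, on the worktop: the hidden back stop meets the pan's rear edge here. The right runner is parallel to the left one, 114 from it inside, and begins only 50 behind the face, its end edges rounded to 3. The runners' middle line passes up to 18 left or right of this point and is turned up to 0.04 rad either way; not shown in any pose.
- tray_grip (a point): Centre of the grip of the loose aluminium drip tray (about 0.15 to 0.31 kg), 34 above the worktop: an upright plate 10 thick (x), 56 wide (y), from 4 to 53 above the tray's underside, with a rim 14 thick, 60 wide along its uppermost 4. Pinch it across its thickness. Tray x points from grip to pan, z up. With the tray home the plate stands 55 in front of the griddle's face.
- tray_rear (a point): Middle of the pan's rear edge (it goes in first), 175 ahead of the grip plate's middle along the tray's x, 8 above the tray's underside. Axes as the tray's. The pan is 120 long (from 55 to 175 ahead of the plate), 110 wide, 16 high, walls 3, rear corners rounded to 3; a flat tongue 4 high and 56 wide joins it to the plate.
- egg_cup_mid (a point): Turned wooden egg cup, 47 across, 58 high, loose on the worktop at the right; this is its centre, 29 up. A bystander.
- salt_shaker_mid (a point): Glass salt shaker with a grey cap, 44 across, 90 high, loose on the worktop at the right; this is its centre, 45 up. A bystander.
- garlic_mid (a point): Garlic bulb, 56 across and high, loose on the worktop at the left; this is its centre, 28 up. A bystander.

How it is judged:
On the way, in this order (a step that is already met when the one before it is completed fails the run):
1. the tray's rear edge is inside the mouth of the griddle, at least 20 mm behind the front face (x of tray_rear in the frame of griddle above 0.02 m and y of tray_rear in the frame of griddle between -0.05 and 0.05 m and height (world z) of tray_rear below 0.03 m), for 0.1 s.
2. the tray is fully home between the runners (rear edge at least 116 mm behind the front face) (x of tray_rear in the frame of griddle above 0.116 m), for 0.2 s.
At the end, for the whole second after the job is handed in: The tray lies flat (within 0.05 rad) on the worktop under the griddle, its rear edge at least 116 mm behind the front face, so that the pan's front wall is flush with the face within 4 mm, within 25 mm sideways and 0.12 rad of the griddle's middle line, and let go (x of tray_rear in the frame of griddle above 0.116 m and y of tray_rear in the frame of griddle between -0.025 and 0.025 m and angle between the x axis of tray_rear and the x axis of griddle, either way round below 0.12 rad and angle between tray_rear's own z axis and vertical below 0.05 rad and height (world z) of tray_grip below 0.037 m); the robot touches nothing.
It fails at once if the griddle is pushed with more than 35 N, by the tray or the robot (contact force between griddle and anything else above 35 N).
It fails at once if the egg cup is pushed more than 30 mm away (distance of egg_cup_mid from where it was at the start of the episode above 0.03 m).
It fails at once if the salt shaker is pushed more than 30 mm away (distance of salt_shaker_mid from where it was at the start of the episode above 0.03 m).
It fails at once if the garlic is pushed more than 30 mm away (distance of garlic_mid from where it was at the start of the episode above 0.03 m).
It also fails if it takes over 61 s, if anything falls off the work surface, if the arm or the gripper's body presses on something with over 40 N, if the wrist force passes 120 N, or if a joint passes its speed limit or range.

### The arm

A 7-joint arm with a two-finger parallel gripper is mounted at the origin on a cart in front of the work surface, level with it; the furniture and walls round the work are solid. World frame = base frame: x ahead of the robot, y to its left, z up, the work surface at z = 0. Lengths are in m, angles in rad, forces in N, time in s.
With the tool pointing down it reaches from about 0.4 to 0.85 m from the base axis. Payload 10.4 kg.
Tool frame: the origin (TCP) lies between the finger pads; the fingertips stand 11 mm ahead of it and the grasp point (between the pads) lies 8 mm behind it (tip_reach is the distance from the TCP to the fingertips, in m); z points along the fingers, y is the line along which they close (so a half turn about z gives the same grasp; the last joint's range is limited). The gripper opens to 85 mm and grips with 20 to 120 N. Pads are 22 mm wide; open, the fingers measure 114 mm over their backs; the gripper's body (76 mm by 85 mm) begins 54 mm behind the grasp point. The pads swing forward as they close: fully open they stand 13 mm farther back than shut.
Start: joints at [1.304, 0.332, -0.065, 1.46, 0.022, 1.35, -0.088], TCP at [0.151, -0.607, 0.242] pointing down, gripper open.
Joint ranges: [-2.6, 2.6], [-0.5, 2.12], [-1.47, 1.34], [0.16, 2.42], [-1.27, 4.41], [0.06, 2.06], [-2.6, 2.6]. Speed limits (rad/s): [2.22, 2.22, 2.79, 2.79, 3.14, 3.14, 3.14].

### API

Orientations are given as a unit quaternion [x, y, z, w].
In Python, from workcell import * gives the robot as it stands.
- The arm moves only by the shell command python3 -m inch 'ROWS' [OPENING] [FORCE]. ROWS is JSON, a list of rows, each an object with "slide": the shift along the world's x, y, z in m, a list of three; "yaw": the turn about the world's z in rad. A call has 1 to 20 rows; each row is the pose to reach, as a shift and turn from the pose commanded when the call began; what a row does not reach only later rows make up. A row lasts 1/12 s, in which the tool goes at most 41.7 mm and 7.16 degrees, less where a joint would pass 70% of its speed; a pose out of reach is approached as far as the arm can. A call with a gripper value outside its range is refused whole. OPENING is the closure in counts, from 0 (fully open) to 255 (shut), set as the call begins (- or left out, the last holds). The fingers move at their own pace and stop on an object; FORCE is the grip in N (left out, the last holds). Time passes only in rows, so rows that repeat a pose let the fingers close. It gives the time, the measured TCP pose, the force, the opening and the grip force at its end, in the units of the state.
- get_obs(): the state, without advancing time (a new reading comes with each control period).
- camera(name): name is "scene" or "top"; returns a dict with "frame" (400x640x3 uint8, red, green, blue), "fx", "fy", "cx", "cy" (pixels), "extrinsics" (4x4, takes a point from world to camera coordinates). Camera axes: x right, y down, z forward; pixel columns grow to the right and rows downward; lengths in m; the calibration is good to about 2 mm. A picture is of the moment at which its call begins. There is no depth.
- hand_in(): hands the job in; it is judged then, once.
The state is a dict: "clock": time; "joint_pos": joint angles; "joint_velocities": joint speeds; "tau": joint torques, N m; "position": TCP position; "ee_rot": TCP orientation; "ft_force": force on the tool from outside, world axes, zero at the start; "torque": the same for the moment, N m; "grip_width": opening from 0.0 (shut) to 1.0 (fully open); "grasp_force": force on a finger pad.
Only numpy, scipy, OpenCV 4.12 (cv2) and the standard library are available. Lean on these libraries where they do the work, as an engineer would, in place of code of your own. Each camera call takes 0.05 s, during which the arm holds its last target. There are 200 camera calls.

## Working session

There is one attempt and no reset: what is moved stays moved. The work goes in short steps, Python scripts to look and compute and a shell command to move; the robot and the scene stay as the last step left them, time stands still between calls to the robot, and variables do not carry over. Pictures are saved under pics/ and viewed, at most 10 in all, crops included, and the job is handed in when it is done.

```bash
mkdir -p pics; python3 - <<'E'
from workcell import *
import cv2
for n in("scene","top"):
    c=camera(n); cv2.imwrite(f"pics/{n}0.png",c["frame"][:,:,::-1]); print(n,c["fx"],c["fy"],c["cx"],c["cy"],c["extrinsics"])
o=get_obs(); print({k:o[k] for k in("clock","position","ee_rot","grip_width","ft_force")})
E
```

```text
scene 412.31510057078043 412.31510057078043 321.51186836964627 203.24322945979662 [[-0.60921854 -0.79289913 -0.01279593  0.48444048]
 [-0.46110903  0.36732542 -0.80774408  0.28967523]
 [ 0.64515985 -0.48619235 -0.5893944   1.05862411]
 [ 0.          0.          0.          1.        ]]
top 367.67034975490816 367.67034975490816 318.1000003897967 199.67705461551412 [[-0.00286869 -0.99999415 -0.00186265  0.16018005]
 [-0.99237296  0.00307636 -0.12323327  0.61957293]
 [ 0.12323828  0.00149493 -0.99237598  1.08055551]
 [ 0.          0.          0.          1.        ]]
{'clock': 0.1, 'position': array([ 0.15078296, -0.60622399,  0.2415957 ]), 'ee_rot': array([ 9.92580632e-01,  1.21586624e-01, -1.00958906e-04, -6.09239719e-04]), 'grip_width': 1.0028460433776536, 'ft_force': array([-0.12865183, -0.20615799,  0.54673921])}
```

View pics/top0.png

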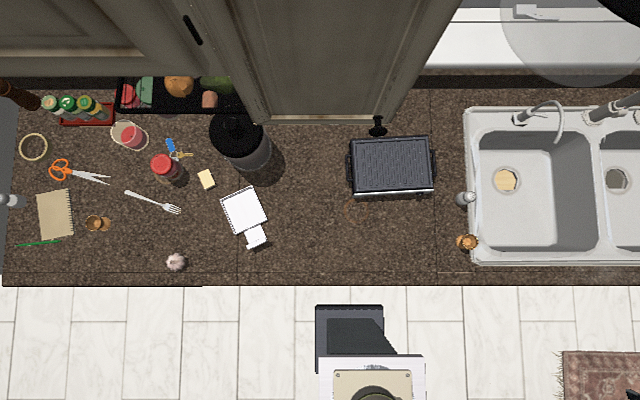

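View pics/scene0.png

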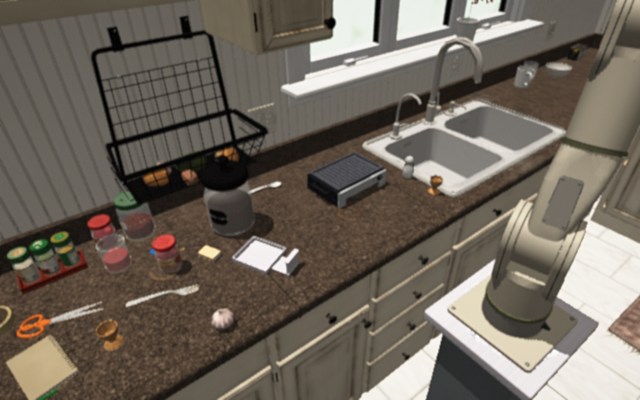

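Top view: griddle at about (391,165), front face near row 197; tray pan at (243,210) and grip at (256,237); egg cup (466,242), salt (465,198), garlic (176,262). I'll enlarge the tray and griddle.

```bash
python3 - <<'E'
import cv2
a=cv2.imread("pics/top0.png")
t=cv2.resize(a[175:260,205:285],None,fx=5,fy=5,interpolation=cv2.INTER_CUBIC)
g=cv2.resize(a[125:210,340:440],None,fx=4,fy=4,interpolation=cv2.INTER_CUBIC)
g=cv2.copyMakeBorder(g,0,t.shape[0]-g.shape[0],0,0,cv2.BORDER_CONSTANT)
cv2.imwrite("pics/c1.png",cv2.hconcat([t,g]))
b=cv2.imread("pics/scene0.png")
cv2.imwrite("pics/c2.png",cv2.resize(b[145:285,225:395],None,fx=4,fy=4,interpolation=cv2.INTER_CUBIC))
E
```

```text
(no output)
```

View pics/c1.png

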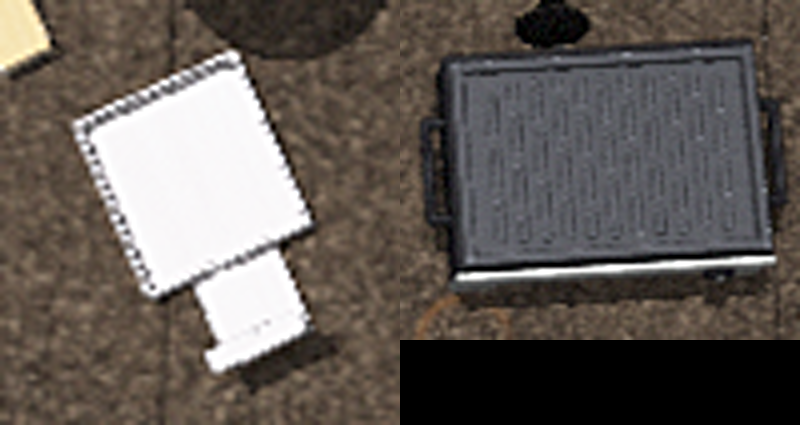

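View pics/c2.png

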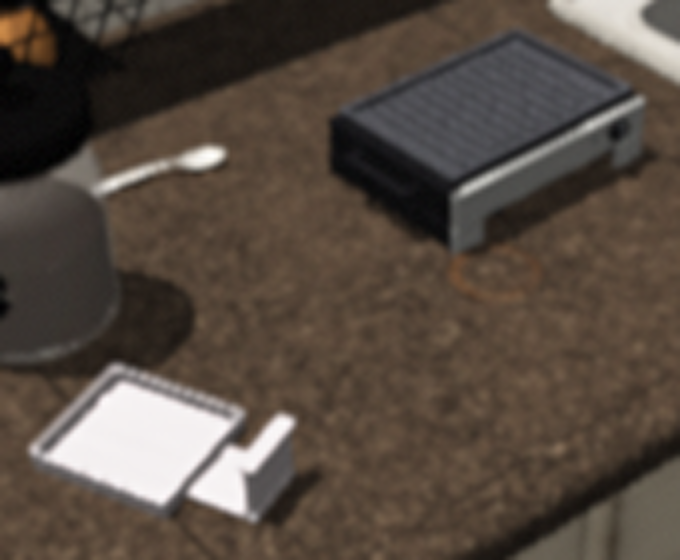

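The crops show the tray corners and griddle edges clearly (tray turned clockwise relative to the tray-in direction's mirror; steel front face visible with the mouth below it). Fit planar poses from these pixels in both views.

```bash
cat > fit.py <<'E'
import numpy as np
from workcell import camera
from scipy.optimize import least_squares
C={n:camera(n) for n in("scene","top")}
def proj(n,P):
    c=C[n]; q=c["extrinsics"][:3,:3]@P+c["extrinsics"][:3,3]
    return np.array([c["fx"]*q[0]/q[2]+c["cx"],c["fy"]*q[1]/q[2]+c["cy"]])
def un(n,u,v,z):
    c=C[n];R=c["extrinsics"][:3,:3];t=c["extrinsics"][:3,3]
    d=R.T@np.array([(u-c["cx"])/c["fx"],(v-c["cy"])/c["fy"],1]);o=-R.T@t
    return o+d*(z-o[2])/d[2]
def W(p,l): 
    c,s=np.cos(p[2]),np.sin(p[2]); return np.array([p[0]+c*l[0]-s*l[1],p[1]+s*l[0]+c*l[1],l[2]])
def fit(obs,p0):
    f=lambda p:np.concatenate([proj(n,W(p,l))-uv for n,uv,l in obs])
    r=least_squares(f,p0,loss="soft_l1"); return r.x,f(r.x).reshape(-1,2)
E
python3 - <<'E'
from fit import *
T=lambda u,v:np.array([205+(u+.5)/5-.5,175+(v+.5)/5-.5])
G=lambda u,v:np.array([340+(u-400+.5)/4-.5,125+(v+.5)/4-.5])
S=lambda u,v:np.array([225+(u+.5)/4-.5,145+(v+.5)/4-.5])
np.set_printoptions(precision=4,suppress=True)
tr=[("top",T(73,123),(.175,.055,.016)),("top",T(235,50),(.175,-.055,.016)),("top",T(313,222),(.055,-.055,.016)),
("top",T(150,297),(.055,.055,.016)),("top",T(207,352),(.007,.03,.053)),("top",T(310,328),(-.007,-.03,.053)),("top",T(213,372),(-.007,.03,.053)),
("scene",S(118,365),(.175,-.055,.016)),("scene",S(245,410),(.055,-.055,.016)),("scene",S(32,453),(.175,.055,.016)),("scene",S(170,500),(.055,.055,.016)),
("scene",S(283,413),(.007,-.03,.053)),("scene",S(246,465),(0.007,.03,.053))]
gr=[("top",G(453,275),(0,.12,.075)),("top",G(774,260),(0,-.12,.075)),("top",G(753,42),(.175,-.12,.075)),("top",G(443,58),(.175,.12,.075)),
("scene",S(452,250),(0,.12,0)),("scene",S(450,190),(0,.12,.075)),("scene",S(643,98),(0,-.12,.075)),("scene",S(333,120),(.175,.12,.075)),("scene",S(515,32),(.175,-.12,.075))]
for o,p in((tr,(.5,.4,0)),(gr,(.6,0,0))): print(*fit(o,p))
for n,u,v,z in(("egg",466,242,.045),("salt",465,198,.08),("garlic",176,262,.028)): print(n,un("top",u,v,z))
E
```

```text
[0.4893 0.3412 0.4398] [[ 0.049   0.3304]
 [-0.0308 -0.0528]
 [ 0.2389  0.2382]
 [ 0.2125  0.5729]
 [ 0.246   0.2921]
 [ 0.0644  0.6543]
 [ 0.9716  0.606 ]
 [-0.5067 -0.471 ]
 [ 0.235  -0.3155]
 [-0.3121 -0.8439]
 [-0.9727  0.3995]
 [-0.4166 -0.3949]
 [-1.9321 -0.4666]]
[ 0.6332 -0.0619  0.0439] [[-0.7702  2.0238]
 [ 0.2242  1.9851]
 [ 0.5092 -1.0214]
 [-1.6546 -1.3554]
 [-0.0562  2.2804]
 [ 0.6695 -0.4769]
 [ 1.0983 -1.8289]
 [-2.207  -3.5132]
 [ 0.143  -2.6692]]
egg [ 0.4907 -0.2822  0.045 ]
salt [ 0.6185 -0.272   0.08  ]
garlic [0.4336 0.5868 0.028 ]
```

```bash
python3 - <<'E'
from fit import *
np.set_printoptions(precision=4,suppress=True)
G=lambda u,v:np.array([340+(u-400+.5)/4-.5,125+(v+.5)/4-.5])
S=lambda u,v:np.array([225+(u+.5)/4-.5,145+(v+.5)/4-.5])
for k,n,q,z in(("FLfoot","scene",S(452,252),0),("mouthLfoot","scene",S(483,242),0),("FRtop","scene",S(643,98),.075),("FLtop","scene",S(452,190),.075),("FRfoot","scene",S(641,157),0),("mouthRfoot","scene",S(613,168),0),
("FLtop","top",G(453,270),.075),("FRtop","top",G(774,257),.075),("FLfoot","top",G(455,291),0),("FRfoot","top",G(774,272),0),("BL","top",G(443,58),.075),("BR","top",G(753,42),.075)): print(k,n,un(n,*q,z))
b=__import__("cv2");import cv2
a=C["top"]["frame"][:,:,::-1]; s=C["scene"]["frame"][:,:,::-1]
p=cv2.resize(a[180:206,345:440],None,fx=8,fy=8,interpolation=cv2.INTER_CUBIC)
q=cv2.resize(s[160:215,325:395],None,fx=7,fy=7,interpolation=cv2.INTER_CUBIC)
q=cv2.copyMakeBorder(q,0,0,0,p.shape[1]-q.shape[1],cv2.BORDER_CONSTANT)
cv2.imwrite("pics/c3.png",cv2.vconcat([p,q])[:600])
E
```

```text
FLfoot scene [0.6358 0.0513 0.    ]
mouthLfoot scene [ 0.6302  0.0206 -0.    ]
FRtop scene [ 0.6318 -0.1695  0.075 ]
FLtop scene [0.6261 0.0603 0.075 ]
FRfoot scene [ 0.6407 -0.184   0.    ]
mouthRfoot scene [ 0.6437 -0.1503  0.    ]
FLtop top [0.6376 0.0556 0.075 ]
FRtop top [ 0.6466 -0.1814  0.075 ]
FLfoot top [0.6318 0.0472 0.    ]
FRfoot top [ 0.6461 -0.2045  0.    ]
BL top [0.7985 0.0608 0.075 ]
BR top [ 0.8101 -0.1724  0.075 ]
```

View pics/c3.png

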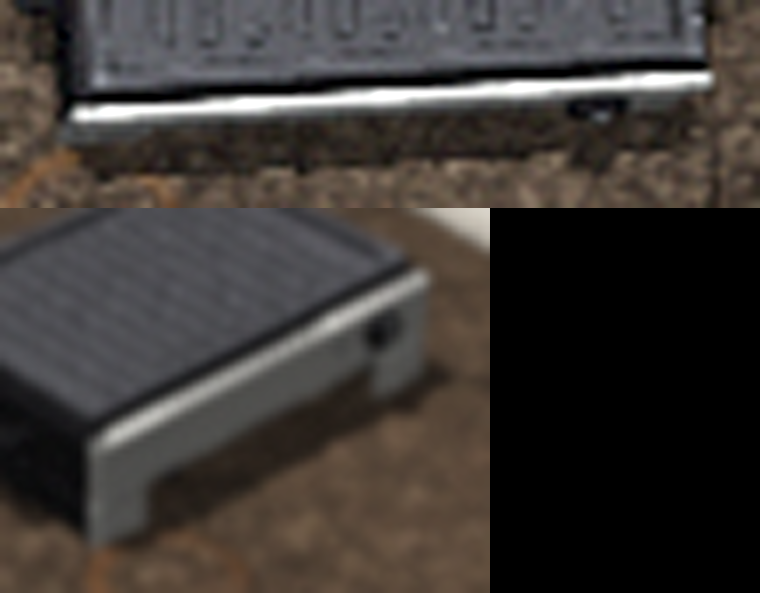

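```bash
python3 - <<'E'
from fit import *
np.set_printoptions(precision=4,suppress=True)
A=lambda u,v:np.array([345+(u+.5)/8-.5,180+(v+.5)/8-.5])
B=lambda u,v:np.array([325+(u+.5)/7-.5,160+(v-208+.5)/7-.5])
for h in(.062,.066,.07,.075):
  gr=[("top",A(70,122),(0,.12,h)),("top",A(712,86),(0,-.12,h)),("scene",B(90,548),(0,.12,0)),("scene",B(147,531),(0,.086,0)),
  ("scene",B(430,380),(0,-.12,0)),("scene",B(372,402),(0,-.086,0)),("scene",B(150,484),(0,.086,.024)),("scene",B(372,372),(0,-.086,.024)),
  ("scene",B(90,446),(0,.12,h)),("scene",B(430,279),(0,-.12,h))]
  p,r=fit(gr,(.63,-.06,.04)); print(h,p,np.abs(r).mean()); 
  if h==.07: print(r)
E
```

```text
0.062 [ 0.6371 -0.0656  0.0474] 0.5995672382087136
0.066 [ 0.6362 -0.0647  0.0483] 0.6373936417484742
0.07 [ 0.6356 -0.0639  0.0497] 0.7075322756615634
[[-0.6792  0.2372]
 [-0.1125  0.5001]
 [ 0.2803  0.8117]
 [-0.7212 -0.5838]
 [-1.3234 -0.3387]
 [ 0.768  -0.1647]
 [-1.0085  0.6024]
 [ 1.212  -1.2519]
 [ 0.4944 -1.1438]
 [ 0.1476 -1.7692]]
0.075 [ 0.635  -0.0631  0.051 ] 0.8039605288506777
```

Tray grip is at about (0.489, 0.341) with yaw 0.44; the griddle is at about (0.636, -0.065) with yaw 0.047. Moving above the grip.

```bash
python3 -m inch '[{"slide":[0.04,0.02,0],"yaw":0.1},{"slide":[0.35,0.457,0],"yaw":1.04},{"slide":[0.35,0.457,0],"yaw":1.04},{"slide":[0.35,0.457,0],"yaw":1.04},{"slide":[0.35,0.457,0],"yaw":1.04},{"slide":[0.35,0.457,0],"yaw":1.04},{"slide":[0.35,0.457,0],"yaw":1.04},{"slide":[0.35,0.457,0],"yaw":1.04},{"slide":[0.35,0.457,0],"yaw":1.04},{"slide":[0.35,0.457,0],"yaw":1.04},{"slide":[0.35,0.457,0],"yaw":1.04},{"slide":[0.35,0.457,0],"yaw":1.04},{"slide":[0.35,0.457,0],"yaw":1.04},{"slide":[0.35,0.457,0],"yaw":1.04}]' 105 30
python3 -m inch '[{"slide":[-0.01,0.49,-0.1],"yaw":0.73},{"slide":[-0.01,0.49,-0.1],"yaw":0.73},{"slide":[-0.01,0.49,-0.1],"yaw":0.73},{"slide":[-0.01,0.49,-0.1],"yaw":0.73},{"slide":[-0.01,0.49,-0.1],"yaw":0.73},{"slide":[-0.01,0.49,-0.1],"yaw":0.73},{"slide":[-0.01,0.49,-0.1],"yaw":0.73},{"slide":[-0.01,0.49,-0.1],"yaw":0.73},{"slide":[-0.01,0.49,-0.1],"yaw":0.73},{"slide":[-0.01,0.49,-0.1],"yaw":0.73},{"slide":[-0.01,0.49,-0.1],"yaw":0.73},{"slide":[-0.01,0.49,-0.1],"yaw":0.73},{"slide":[-0.01,0.49,-0.1],"yaw":0.73},{"slide":[-0.01,0.49,-0.1],"yaw":0.73}]'
```

```text
clock: 1.57
position: [0.5019, -0.1473, 0.2428]
ee_rot: [0.801, 0.599, 0.0, 0.0]
ft_force: [1.3, -0.4, -1.1]
grip_width: 0.586
grasp_force: 0.0
clock: 2.73
position: [0.4889, 0.3436, 0.1416]
ee_rot: [0.532, 0.847, -0.0, -0.001]
ft_force: [0.6, -0.4, 0.5]
grip_width: 0.589
grasp_force: 0.0
```

```bash
python3 -m inch '[{"slide":[0,-0.002,-0.03],"yaw":-0.01},{"slide":[0,-0.002,-0.06],"yaw":-0.01},{"slide":[0,-0.002,-0.09],"yaw":-0.01},{"slide":[0,-0.002,-0.105],"yaw":-0.01},{"slide":[0,-0.002,-0.119],"yaw":-0.01},{"slide":[0,-0.002,-0.119],"yaw":-0.01}]'
python3 -m inch '[{"slide":[0,0,0],"yaw":0},{"slide":[0,0,0],"yaw":0},{"slide":[0,0,0],"yaw":0},{"slide":[0,0,0],"yaw":0},{"slide":[0,0,0],"yaw":0},{"slide":[0,0,0],"yaw":0},{"slide":[0,0,0],"yaw":0},{"slide":[0,0,0],"yaw":0}]' 255 30
```

```text
clock: 3.23
position: [0.4905, 0.337, 0.0214]
ee_rot: [0.539, 0.842, -0.001, -0.0]
ft_force: [-0.3, -0.7, -0.1]
grip_width: 0.586
grasp_force: 0.0
clock: 3.9
position: [0.4917, 0.3391, 0.0249]
ee_rot: [0.539, 0.842, 0.001, 0.001]
ft_force: [-0.1, -0.6, 8.0]
grip_width: 0.151
grasp_force: 29.1
```

```bash
python3 -m inch '[{"slide":[0,0,0.002],"yaw":0},{"slide":[0,0,0.003],"yaw":0},{"slide":[0,0,0.003],"yaw":0}]'
python3 - <<'E'
from fit import *
import cv2
a=C["top"]["frame"][175:260,205:285,::-1]; b=C["scene"]["frame"][205:290,225:325,::-1]
cv2.imwrite("pics/g1.png",cv2.hconcat([cv2.resize(x,None,fx=4,fy=4,interpolation=cv2.INTER_CUBIC) for x in(a,b)]))
E
```

```text
clock: 4.15
position: [0.491, 0.3385, 0.0267]
ee_rot: [0.539, 0.842, 0.0, 0.0]
ft_force: [0.5, 0.9, -1.7]
grip_width: 0.156
grasp_force: 30.1
```

View pics/g1.png

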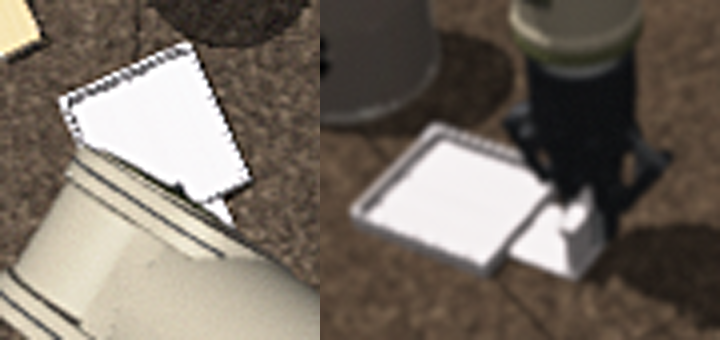

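The grip holds the plate, with the tray flat and not moved. Dragging it on the worktop to in front of the mouth.

```bash
python3 -m inch '[{"slide":[-0.015,-0.01,0],"yaw":-0.03},{"slide":[-0.035,-0.02,0],"yaw":-0.08},{"slide":[-0.058,-0.04,0],"yaw":-0.13},{"slide":[-0.058,-0.07,0],"yaw":-0.18},{"slide":[-0.058,-0.1,0],"yaw":-0.23},{"slide":[-0.058,-0.13,0],"yaw":-0.28},{"slide":[-0.058,-0.16,0],"yaw":-0.335},{"slide":[-0.058,-0.19,0],"yaw":-0.335},{"slide":[-0.058,-0.22,0],"yaw":-0.335},{"slide":[-0.058,-0.25,0],"yaw":-0.335},{"slide":[-0.058,-0.28,0],"yaw":-0.335},{"slide":[-0.058,-0.31,0],"yaw":-0.335},{"slide":[-0.058,-0.34,0],"yaw":-0.335},{"slide":[-0.058,-0.37,0],"yaw":-0.335},{"slide":[-0.058,-0.395,0],"yaw":-0.335},{"slide":[-0.058,-0.42,0],"yaw":-0.335},{"slide":[-0.058,-0.44,0],"yaw":-0.335},{"slide":[-0.058,-0.45,0],"yaw":-0.335},{"slide":[-0.058,-0.45,0],"yaw":-0.335},{"slide":[-0.058,-0.45,0],"yaw":-0.335}]'
python3 - <<'E'
from fit import *
import cv2
a=C["top"]["frame"][180:260,350:450,::-1]; b=C["scene"]["frame"][150:230,310:410,::-1]
cv2.imwrite("pics/g2.png",cv2.vconcat([cv2.resize(a,None,fx=7,fy=4,interpolation=cv2.INTER_CUBIC),cv2.resize(b,None,fx=7,fy=3.5,interpolation=cv2.INTER_CUBIC)]))
E
```

```text
clock: 5.92
position: [0.4328, -0.1109, 0.0263]
ee_rot: [0.672, 0.741, 0.0, -0.0]
ft_force: [-0.2, 0.6, -1.5]
grip_width: 0.152
grasp_force: 30.1
```

View pics/g2.png

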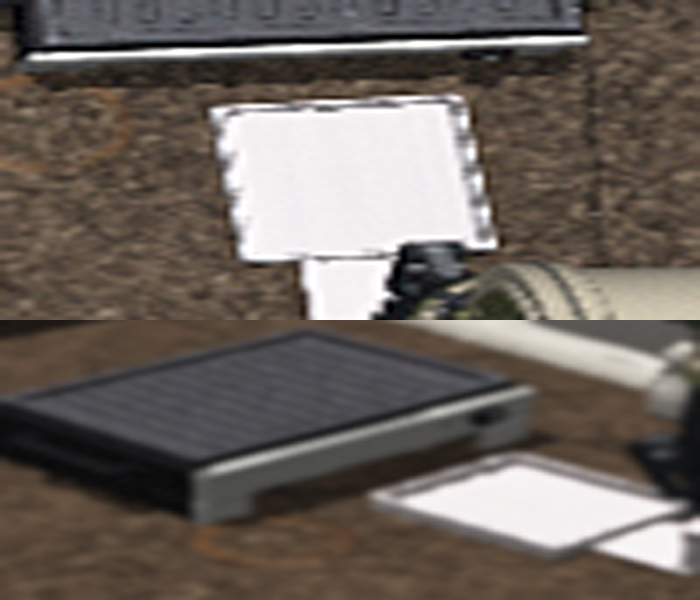

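The tray lies straight in front of the mouth: pan corners at about (208,106), (465,97), (238,262), (497,247) in the crop. I'll check its pose.

```bash
python3 - <<'E'
from fit import *
np.set_printoptions(precision=4,suppress=True)
A=lambda u,v:np.array([350+(u+.5)/7-.5,180+(v+.5)/4-.5])
S=lambda u,v:np.array([310+(u+.5)/7-.5,150+(v-320+.5)/3.5-.5])
o=[("top",A(209,106),(.175,.055,.016)),("top",A(466,96),(.175,-.055,.016)),("top",A(497,247),(.055,-.055,.016)),("top",A(238,262),(.055,.055,.016)),
("scene",S(370,494),(.175,.055,.016)),("scene",S(518,452),(.175,-.055,.016)),("scene",S(560,550),(.055,.055,.016))]
for q in(o,o[:4]):
    p,r=fit(q,(.43,-.1,.1)); print(p); print(r)
    w=W(p,(.175,0,0))[:2]-np.array([.636,-.065]);c,s=np.cos(.047),np.sin(.047);print("rear in griddle",c*w[0]+s*w[1],-s*w[0]+c*w[1],p[2]-.047)
E
```

```text
[ 0.4316 -0.1033  0.0819]
[[ 0.8413  0.1957]
 [-0.5658 -0.3   ]
 [-0.3947  0.7783]
 [ 0.8385  0.0961]
 [ 0.1622  0.158 ]
 [-0.3905  0.1981]
 [-0.7584 -0.6544]]
rear in griddle -0.031084572090366754 -0.02250908602082305 0.03491484333224243
[ 0.4321 -0.1026  0.0809]
[[ 0.6793 -0.001 ]
 [-0.7259 -0.4616]
 [-0.5958  0.6158]
 [ 0.6354 -0.1025]]
rear in griddle -0.03050276256894044 -0.0220531992162599 0.033925147923124926
```

```bash
python3 -m inch '[{"slide":[0.008,-0.001,0],"yaw":0},{"slide":[0.016,-0.001,0],"yaw":0},{"slide":[0.022,-0.001,0],"yaw":0},{"slide":[0.024,-0.001,0],"yaw":0},{"slide":[0.026,-0.001,0],"yaw":0},{"slide":[0.028,-0.001,0],"yaw":0},{"slide":[0.03,-0.001,0],"yaw":0},{"slide":[0.032,-0.0005,0],"yaw":0},{"slide":[0.034,-0.0005,0],"yaw":0}]'
python3 -m inch '[{"slide":[0.002,0,0],"yaw":0},{"slide":[0.004,0,0],"yaw":0},{"slide":[0.006,0,0],"yaw":0},{"slide":[0.008,0,0],"yaw":0},{"slide":[0.01,0.0005,0],"yaw":0}]'
```

```text
clock: 6.87
position: [0.467, -0.112, 0.0264]
ee_rot: [0.672, 0.741, 0.0, 0.0]
ft_force: [-0.9, -0.4, -1.0]
grip_width: 0.148
grasp_force: 30.1
clock: 7.28
position: [0.4771, -0.1117, 0.0263]
ee_rot: [0.672, 0.741, 0.0, 0.0]
ft_force: [0.5, -0.8, -0.0]
grip_width: 0.155
grasp_force: 30.1
```

```bash
python3 -m inch '[{"slide":[0.0015,0,0],"yaw":0},{"slide":[0.003,0,0],"yaw":0},{"slide":[0.0045,0,0],"yaw":0},{"slide":[0.006,0,0],"yaw":0}]'
python3 -m inch '[{"slide":[0.0015,0,0],"yaw":0},{"slide":[0.003,0,0],"yaw":0},{"slide":[0.0045,0.0005,0],"yaw":0},{"slide":[0.006,0.0005,0],"yaw":0}]'
python3 -m inch '[{"slide":[0.0015,0,0],"yaw":0},{"slide":[0.003,0,0],"yaw":0},{"slide":[0.0045,0.0,0],"yaw":0},{"slide":[0.0045,0.0,0],"yaw":0}]'
```

```text
clock: 7.62
position: [0.483, -0.1115, 0.0263]
ee_rot: [0.672, 0.741, 0.0, 0.0]
ft_force: [-0.6, -0.8, -0.5]
grip_width: 0.147
grasp_force: 30.1
clock: 7.95
position: [0.4891, -0.111, 0.0264]
ee_rot: [0.672, 0.741, 0.0, 0.0]
ft_force: [-0.2, -0.3, -1.0]
grip_width: 0.153
grasp_force: 30.1
clock: 8.28
position: [0.4938, -0.111, 0.0264]
ee_rot: [0.672, 0.741, 0.0, 0.0]
ft_force: [-0.1, 0.2, -2.6]
grip_width: 0.151
grasp_force: 30.1
```

```bash
python3 -m inch '[{"slide":[0,0.001,0],"yaw":0},{"slide":[0,0.002,0],"yaw":0},{"slide":[0,0.003,0],"yaw":0},{"slide":[0,0.004,0],"yaw":0}]'
python3 -m inch '[{"slide":[0,0.001,0],"yaw":0},{"slide":[0,0.002,0],"yaw":0},{"slide":[0,0.003,0],"yaw":0}]'
python3 -c "
from workcell import *
print(get_obs()['torque'])"
```

```text
clock: 8.62
position: [0.4934, -0.107, 0.0264]
ee_rot: [0.672, 0.741, 0.0, 0.0]
ft_force: [0.0, -0.9, -0.8]
grip_width: 0.15
grasp_force: 30.1
clock: 8.87
position: [0.4934, -0.1039, 0.0263]
ee_rot: [0.672, 0.741, 0.0, 0.0]
ft_force: [-0.1, -0.5, -1.1]
grip_width: 0.15
grasp_force: 30.1
[-0.10673645  0.04492726 -0.08802459]
```

```bash
python3 -m inch '[{"slide":[0,0.001,0],"yaw":0},{"slide":[0,0.002,0],"yaw":0},{"slide":[0,0.003,0],"yaw":0}]'|grep -E "pos|force"
python3 -m inch '[{"slide":[0,0.001,0],"yaw":0},{"slide":[0,0.002,0],"yaw":0},{"slide":[0,0.003,0],"yaw":0}]'|grep -E "pos|force"
```

```text
position: [0.4934, -0.1009, 0.0263]
ft_force: [0.4, -0.1, -1.3]
grasp_force: 30.1
position: [0.4931, -0.0981, 0.0262]
ft_force: [-2.0, -1.5, -1.1]
grasp_force: 30.2
```

```bash
python3 -m inch '[{"slide":[0,0.001,0],"yaw":0},{"slide":[0,0.002,0],"yaw":0}]'|grep -E "pos|force"
```

```text
position: [0.4931, -0.0962, 0.0263]
ft_force: [-1.1, -1.1, -0.4]
grasp_force: 30.3
```

```bash
python3 -m inch '[{"slide":[0,0.001,0],"yaw":0},{"slide":[0,0.002,0],"yaw":0}]'|grep -E "pos|rot|ft"; python3 -c "
from workcell import *
print(get_obs()['torque'])"; python3 -m inch '[{"slide":[0,0.001,0],"yaw":0},{"slide":[0,0.0015,0],"yaw":0}]'|grep -E "pos|rot|ft"; python3 -c "
from workcell import *
print(get_obs()['torque'])"
```

```text
position: [0.4932, -0.0943, 0.0263]
ee_rot: [0.672, 0.741, -0.0, -0.0]
ft_force: [-2.8, -2.8, 0.2]
[-0.53676086  0.38133063 -0.3287043 ]
position: [0.4932, -0.0927, 0.0263]
ee_rot: [0.672, 0.741, -0.0, -0.0]
ft_force: [-3.3, -4.0, -0.3]
[-0.69206581  0.41461663 -0.3790229 ]
```

```bash
python3 -m inch '[{"slide":[0,-0.002,0],"yaw":0},{"slide":[0,-0.004,0],"yaw":0},{"slide":[0,-0.005,0],"yaw":0},{"slide":[0,-0.005,0],"yaw":0}]'|grep -E "pos|ft"; python3 -c "
from workcell import *
print(get_obs()['torque'])"; python3 -m inch '[{"slide":[0.001,0,0],"yaw":0},{"slide":[0.002,0,0],"yaw":0},{"slide":[0.003,0,0],"yaw":0},{"slide":[0.004,0,0],"yaw":0}]'|grep -E "pos|ft"; python3 -c "
from workcell import *
print(get_obs()['torque'])"
```

```text
position: [0.4937, -0.0976, 0.0264]
ft_force: [0.9, -0.4, -1.8]
[-0.11059168 -0.08673258 -0.17151639]
position: [0.4973, -0.0975, 0.0263]
ft_force: [-1.2, -0.7, -1.2]
[-0.37804942  0.25938034 -0.17419719]
```

```bash
python3 -m inch '[{"slide":[0.001,0,0],"yaw":0},{"slide":[0.002,0,0],"yaw":0},{"slide":[0.003,0,0],"yaw":0},{"slide":[0.004,0,0],"yaw":0}]'|grep -E "pos|ft"; python3 -c "
from workcell import *
print(get_obs()['torque'])"
```

```text
position: [0.5015, -0.0976, 0.0263]
ft_force: [-1.9, -1.5, -0.6]
[-0.21379286  0.26090289 -0.10620984]
```

```bash
python3 -m inch '[{"slide":[0.001,0,0],"yaw":0},{"slide":[0.002,0,0],"yaw":0},{"slide":[0.003,0,0],"yaw":0},{"slide":[0.003,0,0],"yaw":0}]'|grep -E "pos|ft"; python3 -c "
from workcell import *
print(get_obs()['torque'])"
```

```text
position: [0.5047, -0.0975, 0.0264]
ft_force: [0.4, -1.7, -1.4]
[-0.21543159  0.08099621 -0.18109308]
```

```bash
for i in 1; do python3 -m inch '[{"slide":[0,0.0008,0],"yaw":0},{"slide":[0,0.0015,0],"yaw":0},{"slide":[0,0.0015,0],"yaw":0}]'|grep -E "pos|ft"; python3 -c "
from workcell import *
print(get_obs()['torque'])"; done; python3 -m inch '[{"slide":[0,0.0008,0],"yaw":0},{"slide":[0,0.0015,0],"yaw":0},{"slide":[0,0.0015,0],"yaw":0}]'|grep -E "pos|ft"; python3 -c "
from workcell import *
print(get_obs()['torque'])";python3 -m inch '[{"slide":[0,0.0008,0],"yaw":0},{"slide":[0,0.0015,0],"yaw":0},{"slide":[0,0.0015,0],"yaw":0}]'|grep -E "pos|ft"; python3 -c "
from workcell import *
print(get_obs()['torque'])"
```

```text
position: [0.5043, -0.096, 0.0263]
ft_force: [-1.8, -1.2, -1.1]
[-0.32900681  0.2305984  -0.20185922]
position: [0.5043, -0.0945, 0.0263]
ft_force: [-2.4, -2.1, -0.3]
[-0.44638141  0.30468609 -0.31448455]
position: [0.5043, -0.093, 0.0263]
ft_force: [-1.6, -3.6, -0.2]
[-0.57441502  0.36871477 -0.3725516 ]
```

```bash
python3 -m inch '[{"slide":[-0.001,-0.003,0],"yaw":0},{"slide":[-0.002,-0.005,0],"yaw":0},{"slide":[-0.002,-0.003,0],"yaw":-0.015},{"slide":[-0.002,0,0],"yaw":-0.03},{"slide":[-0.002,0.003,0],"yaw":-0.045},{"slide":[-0.002,0.0055,0],"yaw":-0.06},{"slide":[-0.002,0.0055,0],"yaw":-0.06}]'|grep -E "pos|rot|ft"; python3 -c "
from workcell import *
print(get_obs()['torque'])"; python3 -m inch '[{"slide":[0,0.0008,0],"yaw":0},{"slide":[0,0.0015,0],"yaw":0},{"slide":[0,0.0015,0],"yaw":0}]'|grep -E "pos|ft"; python3 -c "
from workcell import *
print(get_obs()['torque'])"
```

```text
position: [0.5023, -0.0867, 0.0263]
ee_rot: [0.694, 0.72, 0.0, -0.0]
ft_force: [-0.2, -1.4, -1.1]
[-0.35586055  0.17790855 -0.16984211]
position: [0.5023, -0.0861, 0.0263]
ft_force: [-1.1, -2.2, -1.9]
[-0.43431316  0.3100604  -0.24330483]
```

```bash
python3 -m inch '[{"slide":[0,-0.002,0],"yaw":0},{"slide":[0.001,-0.002,0],"yaw":0},{"slide":[0.002,-0.002,0],"yaw":0},{"slide":[0.003,-0.002,0],"yaw":0},{"slide":[0.004,-0.002,0],"yaw":0},{"slide":[0.005,-0.002,0],"yaw":0}]'|grep -E "pos|rot|ft"; python3 -m inch '[{"slide":[0.001,0,0],"yaw":0},{"slide":[0.002,0,0],"yaw":0},{"slide":[0.003,0,0],"yaw":0},{"slide":[0.004,0,0],"yaw":0}]'|grep -E "pos|ft"; python3 -c "
from workcell import *
print(get_obs()['torque'])"
```

```text
position: [0.5074, -0.088, 0.0263]
ee_rot: [0.694, 0.72, -0.0, -0.0]
ft_force: [-2.1, -1.5, -0.3]
position: [0.5115, -0.088, 0.0263]
ft_force: [-1.5, -1.3, -1.5]
[-0.26204027  0.25325734 -0.05717898]
```

```bash
python3 -m inch '[{"slide":[0.001,0,0],"yaw":0},{"slide":[0.002,0,0],"yaw":0},{"slide":[0.003,0,0],"yaw":0}]'|grep -E "pos|rot|ft"; python3 -c "
from workcell import *
print(get_obs()['torque'])"
```

```text
position: [0.5145, -0.088, 0.0263]
ee_rot: [0.694, 0.72, 0.0, 0.0]
ft_force: [-1.5, -1.0, -1.3]
[-0.19947885  0.26599396 -0.12638998]
```

```bash
python3 -m inch '[{"slide":[0.001,0,0],"yaw":0},{"slide":[0.002,0,0],"yaw":0},{"slide":[0.003,0,0],"yaw":0}]'|grep -E "pos|rot|ft"; python3 -c "
from workcell import *
print(get_obs()['torque'])"
```

```text
position: [0.5175, -0.088, 0.0263]
ee_rot: [0.694, 0.72, 0.0, 0.0]
ft_force: [-1.0, -1.2, -2.0]
[-0.21028608  0.22284814 -0.12428627]
```

```bash
python3 -m inch '[{"slide":[0.001,0,0],"yaw":0},{"slide":[0.002,0,0],"yaw":0},{"slide":[0.003,0,0],"yaw":0}]'|grep -E "pos|rot|ft"; python3 -c "
from workcell import *
print(get_obs()['torque'])"
```

```text
position: [0.5205, -0.088, 0.0263]
ee_rot: [0.694, 0.72, 0.0, 0.0]
ft_force: [-1.5, -0.7, -0.8]
[-0.26383022  0.24728717 -0.12336632]
```

```bash
python3 -m inch '[{"slide":[0.001,0,0],"yaw":0},{"slide":[0.002,0,0],"yaw":0},{"slide":[0.003,0,0],"yaw":0}]'|grep -E "pos|rot|ft"; python3 -c "
from workcell import *
print(get_obs()['torque'])"
```

```text
position: [0.5235, -0.088, 0.0263]
ee_rot: [0.694, 0.72, 0.0, 0.0]
ft_force: [-1.1, -0.7, -0.9]
[-0.21818084  0.26214682 -0.10170466]
```

```bash
python3 -m inch '[{"slide":[0.001,0,0],"yaw":0},{"slide":[0.002,0,0],"yaw":0},{"slide":[0.003,0,0],"yaw":0},{"slide":[0.004,0,0],"yaw":0}]'|grep -E "pos|ft"; python3 -c "
from workcell import *
print(get_obs()['torque'])"
```

```text
position: [0.5275, -0.088, 0.0263]
ft_force: [-1.2, -1.7, -1.5]
[-0.21703722  0.26257866 -0.06854664]
```

```bash
python3 -m inch '[{"slide":[0.001,0,0],"yaw":0},{"slide":[0.002,0,0],"yaw":0},{"slide":[0.003,0,0],"yaw":0},{"slide":[0.004,0,0],"yaw":0}]'|grep -E "pos|ft"; python3 -c "
from workcell import *
print(get_obs()['torque'])"
```

```text
position: [0.5315, -0.088, 0.0263]
ft_force: [-2.1, -0.9, -1.2]
[-0.34487896  0.20393256 -0.08793747]
```

```bash
python3 -m inch '[{"slide":[0.001,0,0],"yaw":0},{"slide":[0.002,0,0],"yaw":0},{"slide":[0.003,0,0],"yaw":0},{"slide":[0.004,0,0],"yaw":0}]'|grep -E "pos|ft"; python3 -c "
from workcell import *
print(get_obs()['torque'])"
```

```text
position: [0.5355, -0.088, 0.0263]
ft_force: [-1.2, -1.5, -1.3]
[-0.23061541  0.25340175 -0.05521823]
```

```bash
python3 -m inch '[{"slide":[0.001,0,0],"yaw":0},{"slide":[0.002,0,0],"yaw":0},{"slide":[0.003,0,0],"yaw":0},{"slide":[0.004,0,0],"yaw":0},{"slide":[0.005,0,0],"yaw":0}]'|grep -E "pos|ft"; python3 -c "
from workcell import *
print(get_obs()['torque'])"
```

```text
position: [0.5405, -0.088, 0.0264]
ft_force: [-1.0, -0.4, -0.0]
[-0.2170324   0.16212548 -0.09951692]
```

```bash
python3 -m inch '[{"slide":[0.001,0,0],"yaw":0},{"slide":[0.002,0,0],"yaw":0},{"slide":[0.003,0,0],"yaw":0},{"slide":[0.004,0,0],"yaw":0},{"slide":[0.005,0,0],"yaw":0}]'|grep -E "pos|ft"; python3 -c "
from workcell import *
print(get_obs()['torque'])"
```

```text
position: [0.5455, -0.088, 0.0263]
ft_force: [-1.7, -0.5, -1.3]
[-0.14915722  0.17785106 -0.1003344 ]
```

```bash
python3 -m inch '[{"slide":[0.001,0,0],"yaw":0},{"slide":[0.002,0,0],"yaw":0},{"slide":[0.003,0,0],"yaw":0},{"slide":[0.004,0,0],"yaw":0},{"slide":[0.005,0,0],"yaw":0}]'|grep -E "pos|ft"; python3 -c "
from workcell import *
print(get_obs()['torque'])"
```

```text
position: [0.5505, -0.088, 0.0263]
ft_force: [-0.6, -0.5, -1.2]
[-0.22322654  0.17585407 -0.08267508]
```

```bash
python3 -m inch '[{"slide":[0.001,0,0],"yaw":0},{"slide":[0.002,0,0],"yaw":0},{"slide":[0.003,0,0],"yaw":0},{"slide":[0.004,0,0],"yaw":0},{"slide":[0.005,0,0],"yaw":0}]'|grep -E "pos|ft"; python3 -c "
from workcell import *
print(get_obs()['torque'])"
```

```text
position: [0.5555, -0.088, 0.0263]
ft_force: [-0.4, -1.1, -1.5]
[-0.15600387  0.18693883 -0.01896217]
```

```bash
python3 -m inch '[{"slide":[0.001,0,0],"yaw":0},{"slide":[0.002,0,0],"yaw":0},{"slide":[0.003,0,0],"yaw":0},{"slide":[0.004,0,0],"yaw":0},{"slide":[0.005,0,0],"yaw":0}]'|grep -E "pos|ft"; python3 -c "
from workcell import *
print(get_obs()['torque'])"
```

```text
position: [0.5605, -0.088, 0.0264]
ft_force: [-1.0, -1.0, -1.4]
[-0.109903    0.16932147 -0.02293917]
```

```bash
python3 -m inch '[{"slide":[0.001,0,0],"yaw":0},{"slide":[0.002,0,0],"yaw":0},{"slide":[0.003,0,0],"yaw":0},{"slide":[0.004,0,0],"yaw":0},{"slide":[0.005,0,0],"yaw":0}]'|grep -E "pos|ft"; python3 -c "
from workcell import *
print(get_obs()['torque'])"
```

```text
position: [0.5655, -0.088, 0.0263]
ft_force: [-0.1, -0.7, -1.2]
[-0.08804685  0.19118901 -0.02954361]
```

```bash
python3 -m inch '[{"slide":[0.001,0,0],"yaw":0},{"slide":[0.002,0,0],"yaw":0},{"slide":[0.003,0,0],"yaw":0},{"slide":[0.004,0,0],"yaw":0},{"slide":[0.005,0,0],"yaw":0}]'|grep -E "pos|ft"; python3 -c "
from workcell import *
print(get_obs()['torque'])"
```

```text
position: [0.5705, -0.088, 0.0263]
ft_force: [-1.0, -0.6, -1.0]
[0.02695447 0.13754678 0.02175091]
```

```bash
python3 -m inch '[{"slide":[0.001,0,0],"yaw":0},{"slide":[0.002,0,0],"yaw":0},{"slide":[0.003,0,0],"yaw":0},{"slide":[0.004,0,0],"yaw":0}]'|grep -E "pos|ft"; python3 -c "
from workcell import *
print(get_obs()['torque'])"
```

```text
position: [0.5745, -0.0881, 0.0263]
ft_force: [-0.3, -0.4, -1.1]
[0.01464092 0.13417141 0.01500199]
```

```bash
python3 -m inch '[{"slide":[0.0008,0,0],"yaw":0},{"slide":[0.0015,0,0],"yaw":0},{"slide":[0.002,0,0],"yaw":0}]'|grep -E "pos|ft"; python3 -c "
from workcell import *
print(get_obs()['torque'])"
```

```text
position: [0.5765, -0.088, 0.0263]
ft_force: [-0.4, -0.3, -1.3]
[-0.03082857  0.13964601 -0.0086394 ]
```

```bash
python3 -m inch '[{"slide":[0.0008,0,0],"yaw":0},{"slide":[0.0015,0,0],"yaw":0},{"slide":[0.002,0,0],"yaw":0}]'|grep -E "pos|ft"
```

```text
position: [0.5785, -0.088, 0.0263]
ft_force: [-0.4, -0.6, -1.5]
```

```bash
python3 -m inch '[{"slide":[0.0005,0,0],"yaw":0},{"slide":[0.001,0,0],"yaw":0},{"slide":[0.0015,0,0],"yaw":0}]'|grep -E "pos|ft"
```

```text
position: [0.58, -0.088, 0.0263]
ft_force: [-0.7, 0.1, -0.9]
```

```bash
python3 -m inch '[{"slide":[0.0005,0,0],"yaw":0},{"slide":[0.001,0,0],"yaw":0},{"slide":[0.001,0,0],"yaw":0}]'|grep -E "pos|ft"
```

```text
position: [0.581, -0.088, 0.0264]
ft_force: [1.3, -0.7, -1.5]
```

```bash
python3 -m inch '[{"slide":[0.0005,0,0],"yaw":0},{"slide":[0.001,0,0],"yaw":0},{"slide":[0.001,0,0],"yaw":0}]'|grep -E "pos|ft"
```

```text
position: [0.582, -0.088, 0.0264]
ft_force: [0.2, -0.8, -1.3]
```

```bash
python3 -m inch '[{"slide":[0.0005,0,0],"yaw":0},{"slide":[0.001,0,0],"yaw":0},{"slide":[0.001,0,0],"yaw":0}]'|grep -E "pos|ft"
```

```text
position: [0.583, -0.088, 0.0263]
ft_force: [0.2, 0.4, -1.6]
```

```bash
python3 -m inch '[{"slide":[0.0005,0,0],"yaw":0},{"slide":[0.001,0,0],"yaw":0},{"slide":[0.001,0,0],"yaw":0}]'|grep -E "pos|ft"
```

```text
position: [0.5838, -0.0882, 0.0263]
ft_force: [-1.5, -1.1, -1.0]
```

```bash
python3 -m inch '[{"slide":[0.0005,0,0],"yaw":0},{"slide":[0.001,0,0],"yaw":0},{"slide":[0.001,0,0],"yaw":0}]'|grep -E "pos|ft"
```

```text
position: [0.5839, -0.0885, 0.0259]
ft_force: [-5.5, -1.2, -0.5]
```

```bash
python3 -m inch '[{"slide":[0.0005,0,0],"yaw":0},{"slide":[0.0005,0,0],"yaw":0}]'|grep -E "pos|ft"
```

```text
position: [0.5839, -0.0887, 0.0257]
ft_force: [-7.4, -2.3, 0.2]
```

At the back stop (7 N). Relieving the push, letting go with a partial opening and lifting.

```bash
python3 -m inch '[{"slide":[-0.0012,0,0],"yaw":0},{"slide":[-0.0012,0,0],"yaw":0}]'|grep -E "pos|ft"; python3 -m inch '[{"slide":[0,0,0],"yaw":0},{"slide":[0,0,0],"yaw":0},{"slide":[0,0,0],"yaw":0},{"slide":[0,0,0],"yaw":0},{"slide":[0,0,0],"yaw":0},{"slide":[0,0,0],"yaw":0}]' 130; python3 -m inch '[{"slide":[0,0,0.01],"yaw":0},{"slide":[0,0,0.03],"yaw":0},{"slide":[0,0,0.06],"yaw":0},{"slide":[0,0,0.09],"yaw":0},{"slide":[0,0,0.12],"yaw":0},{"slide":[-0.03,0,0.15],"yaw":0},{"slide":[-0.07,-0.03,0.16],"yaw":0},{"slide":[-0.11,-0.06,0.16],"yaw":0},{"slide":[-0.13,-0.09,0.16],"yaw":0},{"slide":[-0.13,-0.13,0.16],"yaw":0},{"slide":[-0.13,-0.17,0.16],"yaw":0},{"slide":[-0.13,-0.2,0.16],"yaw":0},{"slide":[-0.13,-0.2,0.16],"yaw":0}]'
python3 - <<'E'
from fit import *
import cv2
a=C["top"]["frame"][125:235,340:450,::-1]; b=C["scene"]["frame"][140:250,300:410,::-1]
cv2.imwrite("pics/g3.png",cv2.hconcat([cv2.resize(x,None,fx=3.6,fy=5,interpolation=cv2.INTER_CUBIC) for x in(a,b)]))
E
```

```text
position: [0.5838, -0.0882, 0.0262]
ft_force: [-3.4, -0.9, -1.1]
clock: 21.7
position: [0.5844, -0.088, 0.0264]
ee_rot: [0.694, 0.72, 0.0, 0.0]
ft_force: [-0.5, -0.0, -1.1]
grip_width: 0.492
grasp_force: 0.0
clock: 22.78
position: [0.4519, -0.2961, 0.1869]
ee_rot: [0.697, 0.717, -0.001, 0.001]
ft_force: [-1.2, -0.0, 0.1]
grip_width: 0.487
grasp_force: 0.0
```

View pics/g3.png

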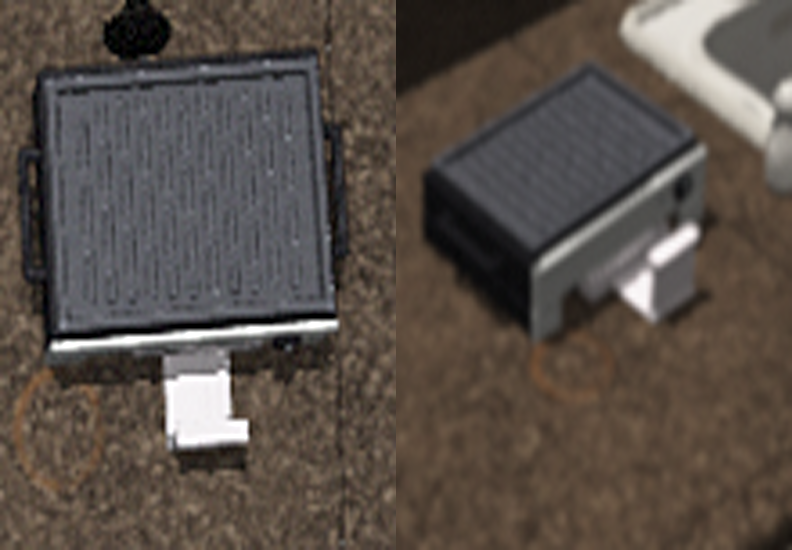

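The tray sits flush under the griddle, with only the tongue and grip showing at (205,400). It is released and flat, and the gripper is clear.

```bash
python3 -c "
from workcell import *
print(hand_in())"
```

```text
the job is handed in; nothing more can be done
None
```

The tray is in the griddle, run in along the left-hand runner to the back stop. My estimate is about 120 mm deep, flush with the front face and about 19 mm right of the middle line (limit 25 mm). I let it go and handed the job in at about 23 s; measured forces on the griddle stayed under about 8 N and the arm kept clear of the bystanders, but the hand-in returned no verdict.

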